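Stack up a board camera in the assembly nest

TASK

Build up the camera in the white assembly nest, from the bottom: first the finned housing squarely in the nest's pocket, then the sensor carrier in the housing, the front plate on the carrier with its collar up, the taller of the two lenses upright in the collar, and last the dust cap over the lens. Lower each part until it is fully home, with each long side along the nest's long side, and let it go; never let one drop or tumble. Leave the short lens, the torch, the screw dish and the bottle where they are.

Things in the scene. Friction and masses are not known exactly. Their poses are not given: they have to be found in the camera images.
- nest: White plastic assembly nest fixed to the bench: base plate 100 (x) x 84 (y) x 8 mm with a raised rectangular rim, 89 x 73 mm outside, its top 14 mm above the bench. The pocket inside the rim is 69 (x) x 53 (y) mm, its floor 8 mm above the bench. Origin: centre of the underside; z up, x along the long side. A seated housing's origin is 8 mm above this one.
- housing: Grey anodised camera housing 64 (x) x 48 (y) x 30 mm high, solid flat 48 mm faces to grip; cooling fins in the lower 14 mm, in the top an open recess 54 x 38 mm, 8 mm deep, with a dark pad on its floor. Lower edge bevelled 2 mm. Lies fins down. Origin: centre of the underside; z up, x along the long side; either way round is right. About 0.17 kg.
- carrier: Sensor carrier: black frame 64 (x) x 48 (y) mm, from 6 to 18 mm above the origin, on a bevelled spigot 49 x 33 x 6 mm. In its top a recess 54 x 38 mm, 8 mm deep, with green board and dark sensor. Lies spigot down. Origin: centre of the spigot's underside; z up, x along the long side; either way round. Seated: origin 24 mm above the housing's, frame on its rim. About 0.06 kg.
- front_plate: Bright aluminium plate 64 (x) x 48 (y) mm, from 6 to 18 mm above the origin, on a bevelled spigot 49 x 33 x 6 mm; on top a round collar 40 mm outside, 30 mm bore, 12 mm high (top at 30 mm). Lies spigot down. Origin: centre of the spigot's underside; z up, x along the long side; either way round. Seated: origin 12 mm above the carrier's, plate on its rim. About 0.11 kg.
- tall_lens: The taller, slimmer of two black round lenses: barrel 33 mm in diameter from 8 to 58 mm above the origin, on a bevelled brass spigot 25 mm in diameter, 8 mm long; glass on top. Stands upright on the spigot. Origin: centre of the spigot's underside; z up. Seated: spigot in the collar, shoulder on the collar's rim, origin 22 mm above the front plate's. About 0.12 kg.
- cap: Black round dust cap, a shallow inverted cup: 44 mm outside, 38 mm inside, 14 mm high, 3 mm thick top without glass. Lies open side down. Origin: centre of its underside (the open rim's plane); z up. On the tall lens its top rests on the lens front and its origin is 47 mm above the lens's. About 0.025 kg.
- short_lens: The other black lens, not wanted: short and stubby, 42 mm in diameter, 36 mm high in all, glass on top. Stands upright on its 25 mm spigot. Origin: centre of the underside. To be left alone.
- torch: Dark metal pocket torch lying on the bench, 110 x 26 mm (along its x); flats on its ends keep it from rolling. Origin: under its middle, on the bench. To be left alone.
- screw_dish: Small round steel dish of dark screws, 44 mm across and 12 mm high, among the parts. Origin: centre of its underside. To be left alone.
- bottle: White plastic solvent bottle with a steel top, 58 mm in diameter, about 120 mm high, to the robot's right of the parts. Origin: centre of its underside. To be left alone.
Not all that is in view belongs to the job. What is shaped like the tall_lens but red is not meant. Of the things shaped like the nest, the white one is meant.

How it is judged:
By the outcome, as a careful person would: the job done as asked, in the order asked, and still so for the second after the job is handed in, with the robot touching nothing.
It also fails if it takes over 131 s, if anything falls off the work surface, if the arm or the gripper's body presses on something with over 40 N, if the wrist force passes 120 N, or if a joint passes its speed limit or range.

ROBOT

A 6-joint arm with a two-finger parallel gripper is mounted at the origin on the work surface. World frame = base frame: x ahead of the robot, y to its left, z up, the work surface at z = 0. Lengths are in mm, angles in rad, forces in N, time in s.
With the tool pointing down it reaches from about 350 to 775 mm from the base axis. Payload 5.5 kg.
Tool frame: the origin (TCP) lies on the centre line of the jaws, within the pads' length; the fingertips stand robot.tip_extent ahead of it and the grasp point (between the pads) lies 8 mm behind it (robot.tip_extent is the distance from the TCP to the fingertips, in mm); z points along the fingers, y is the line along which they close (so a half turn about z gives the same grasp; the last joint's range is limited). The gripper opens to 85 mm and grips with 20 to 120 N. Pads are 22 mm wide; open, the fingers measure 114 mm over their backs; the gripper's body (76 mm by 85 mm) begins 54 mm behind the grasp point. The pads swing forward as they close: fully open they stand 13 mm farther back than shut.
Start: joints at [-1.452, 0.313, 0.046, 1.304, 0, 1.431], TCP at [147.148, -555.894, 242.323] pointing down, gripper open.
Joint ranges: [-2.76, 2.76], [-0.86, 1.69], [-1.03, 1.26], [-2.2, 2.34], [-1.47, 1.5], [-3.14, 3.14]. Speed limits (rad/s): [2.57, 2.57, 3.14, 3.14, 3.14, 3.14].

INTERFACE

Orientations are given as a unit quaternion [x, y, z, w].
In Python, from station import robot gives the robot as it stands.
- The arm moves only by the shell command python3 -m inch 'ROWS' [FORCE]. ROWS is a JSON object whose one key "series" holds a list that holds one entry, the list of rows, each a list of 7 numbers: the shift along the tool's x, y, z in mm, then the turn, a rotation vector about the tool's x, y, z in degrees, then the finger opening in mm, from 0 to 85.4. In form: {"series": [[[tx, ty, tz, ax, ay, az, fingers], ...]]}. A call has 1 to 8 rows; each row is the pose to reach, as a shift and turn from the pose commanded when the call began, along the tool's axes at that moment; what a row does not reach only later rows make up. A row lasts 1/8 s, in which the tool goes at most 62.5 mm and 10.7 degrees, less where a joint would pass 70% of its speed; a pose out of reach is approached as far as the arm can. A call with a gripper value outside its range is refused whole. The fingers move at their own pace and stop on an object; FORCE is the grip in N (left out, the last holds). Time passes only in rows, so rows that repeat a pose let the fingers close. It gives the time, the measured TCP pose, the force, the opening and the grip force at its end, in the units of the state.
- robot.read_state(): the state, without advancing time (a new reading comes with each control period).
- robot.camera(name): name is "scene" or "side" or "wrist"; returns a dict with "frame" (384x512x3 uint8, blue, green, red), "range_z" (384x512 float32, mm along the optical axis (not along the pixel's ray), 0 where there is no reading), "fov_y" (degrees; the focal length in pixels is half the picture's height over the tangent of half this angle, whatever the lens; pixels are square), "cx", "cy" (the principal point, pixels), "xyz" and "orientation" of the camera in the world. Camera axes: x right, y down, z forward; pixel columns grow to the right and rows downward; lengths in mm; the calibration is good to about 2 mm. A picture is of the moment at which its call begins.
- robot.finish_job(): hands the job in; it is judged then, once.
The state is a dict: "t": time; "qpos": joint angles; "joint_velocities": joint speeds; "tau": joint torques, N m; "eef_pos": TCP position; "tool_rot": TCP orientation; "wrist_force": force on the tool from outside, world axes, zero at the start; "wrist_torque": the same for the moment, N m; "grip_width": finger opening in mm; "grasp_force": force on a finger pad.
Only numpy, scipy, OpenCV 4.12 (cv2) and the standard library are available. Lean on these libraries where they do the work, as an engineer would, in place of code of your own. Each camera call takes 0.05 s, during which the arm holds its last target. There are 200 camera calls.

## Working session

There is one attempt and no reset: what is moved stays moved. The work goes in short steps, Python scripts to look and compute and a shell command to move; the robot and the scene stay as the last step left them, time stands still between calls to the robot, and variables do not carry over. Pictures are saved under pics/ and viewed, at most 14 in all, crops included, and the job is handed in when it is done.

```bash
ls; mkdir -p pics; cat > h.py <<'E'
import numpy as np, cv2, json
from scipy.spatial.transform import Rotation as R
from station import robot
def cap(n):
    c=robot.camera(n); h,w=c["frame"].shape[:2]
    c["f"]=h/2/np.tan(np.radians(c["fov_y"])/2); c["R"]=R.from_quat(c["orientation"]).as_matrix(); c["p"]=np.array(c["xyz"],float)
    return c
def cloud(c):
    z=c["range_z"]; v,u=np.indices(z.shape)
    P=np.stack([(u-c["cx"])/c["f"]*z,(v-c["cy"])/c["f"]*z,z],-1)@c["R"].T+c["p"]
    P[z<=0]=np.nan
    return P
def ray(c,u,v,h):
    d=c["R"]@np.array([(u-c["cx"])/c["f"],(v-c["cy"])/c["f"],1]); return c["p"]+d*(h-c["p"][2])/d[2]
E
python3 - <<'E'
from h import *
for n in ("scene","side","wrist"):
    c=cap(n); cv2.imwrite(f"pics/{n}0.png",c["frame"]); np.savez(f"{n}0.npz",**{k:c[k] for k in ("frame","range_z","f","R","p","cx","cy")})
    print(n,c["p"],c["R"].round(3).tolist(),c["f"],c["cx"],c["cy"])
print(robot.read_state(),robot.tip_extent)
E
```

```text
pics
scene [1224.99141452 -173.76787809  712.97637621] [[0.128, 0.656, -0.744], [0.992, -0.096, 0.086], [-0.015, -0.749, -0.662]] 442.0642615619955 252.1549632358524 195.1606709101044
side [ 397.36978355 1023.62957639 1053.83074145] [[-0.999, -0.015, 0.032], [-0.034, 0.667, -0.744], [-0.01, -0.745, -0.667]] 496.24107103542224 262.94433723451857 192.02714339140155
wrist [ 224.20235202 -535.30360672  373.65488574] [[0.255, -0.919, -0.3], [-0.967, -0.243, -0.078], [-0.001, 0.31, -0.951]] 299.0096924781295 255.19111653757054 194.77880169989413
{'t': 0.15, 'qpos': array([-1.45161412e+00,  3.13856986e-01,  4.52256290e-02,  1.30359745e+00,
       -1.17942330e-05,  1.43118099e+00]), 'joint_velocities': array([ 0.00098942, -0.00324557,  0.00413999,  0.00047907,  0.00033127,
       -0.00193054]), 'tau': array([ 1.74598503e-03, -4.81065702e+01,  2.98814106e+01,  1.38567179e-02,
       -2.00313448e-04,  8.46635743e-06]), 'eef_pos': array([ 147.08704629, -555.4828648 ,  241.59129692]), 'tool_rot': array([ 9.91639400e-01,  1.29037932e-01,  1.42057444e-06, -7.16262404e-04]), 'wrist_force': array([ 0.77374515, -0.34128028,  0.79620557]), 'wrist_torque': array([-0.03070109, -0.01172802, -0.03917706]), 'grasp_force': 0.0, 'grip_width': 85.1877106399566} 11.0
```

View pics/scene0.png

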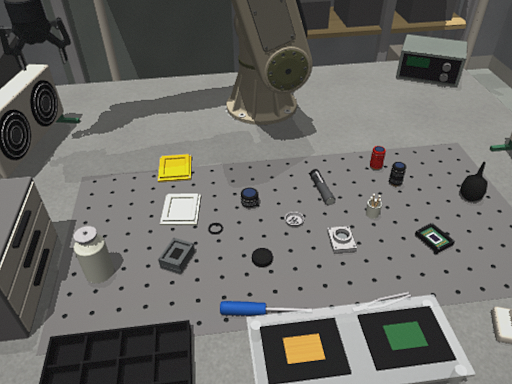

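View pics/side0.png

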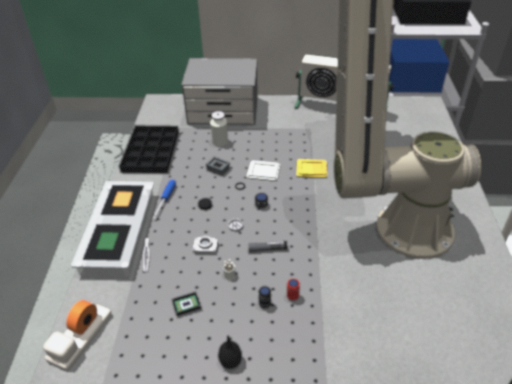

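The scene view shows:
- White nest at (181,208), with a yellow one at (175,167).
- Housing at (177,255), carrier at (434,237), front plate at (342,238).
- Black slim lens at (398,173), red one at (378,157), stubby short lens at (250,197).
- Cap at (262,257), dish at (294,219), an O-ring at (215,228).
- Bottle at (92,255).

The side view agrees.

```bash
cat > top.py <<'E'
from h import *
for n in ("scene","side"):
    d=dict(np.load(f"{n}0.npz")); P=cloud(d); 
    m=(P[...,2]>5)&(P[...,2]<150)&(P[...,0]>250)&(P[...,0]<830)&(abs(P[...,1])<560)
    m=np.nan_to_num(m).astype(np.uint8)
    k,L,S,C=cv2.connectedComponentsWithStats(m,connectivity=4)
    print(n)
    for i in range(1,k):
        if S[i,4]<40: continue
        q=P[L==i]; zt=np.percentile(q[:,2],95); t=q[q[:,2]>zt-6]
        r=cv2.minAreaRect(t[:,:2].astype(np.float32))
        print(C[i].round(),S[i,4],"ztop %.0f"%zt,"rect",np.round(r[0]),np.round(r[1]),round(r[2]), np.mean(d["frame"][L==i],0).round())
E
python3 top.py
```

```text
scene
[378. 157.] 286 ztop 58 rect [363. 249.] [30. 33.] 70 [37. 35. 98.]
[175. 168.] 708 ztop 14 rect [ 297. -268.] [83. 94.] 87 [ 35. 193. 210.]
[397. 173.] 312 ztop 58 rect [434. 274.] [32. 30.] 11 [43. 39. 38.]
[475. 186.] 637 ztop 86 rect [507. 432.] [9. 8.] 36 [30. 30. 30.]
[322. 186.] 371 ztop 25 rect [429.  89.] [114.  21.] 6 [80. 80. 80.]
[ 26. 271.] 4752 ztop 141 rect [ 619. -522.] [ 14. 249.] 90 [63. 67. 70.]
[250. 197.] 312 ztop 36 rect [455. -91.] [40. 39.] 84 [57. 47. 44.]
[181. 209.] 935 ztop 13 rect [ 456. -253.] [81. 97.] 81 [209. 214. 213.]
[374. 207.] 254 ztop 51 rect [528. 185.] [24. 22.] 13 [112. 123. 127.]
[294. 215.] 60 ztop 12 rect [521.   2.] [41. 30.] 82 [135. 135. 137.]
[435. 238.] 659 ztop 18 rect [630. 286.] [66. 51.] 23 [66. 73. 64.]
[ 93. 254.] 1543 ztop 112 rect [ 615. -421.] [41. 41.] 43 [128. 136. 136.]
[342. 239.] 594 ztop 29 rect [605.  88.] [39. 40.] 36 [153. 154. 156.]
[176. 255.] 815 ztop 29 rect [ 605. -261.] [50. 67.] 62 [75. 75. 73.]
[262. 257.] 317 ztop 15 rect [629. -87.] [42. 44.] 83 [35. 35. 36.]
[326. 313.] 4248 ztop 54 rect [811.  31.] 
[... 681 characters left out ...]
 164.]
[261. 200.] 189 ztop 38 rect [455. -90.] [41. 37.] 26 [79. 68. 64.]
[204. 204.] 135 ztop 17 rect [626. -84.] [42. 38.] 83 [58. 57. 57.]
[204. 245.] 353 ztop 29 rect [604.  91.] [39. 39.] 73 [180. 177. 177.]
[267. 246.] 335 ztop 25 rect [429.  93.] [110.  23.] 10 [92. 89. 89.]
[228. 270.] 172 ztop 51 rect [529. 186.] [24. 21.] 64 [123. 128. 129.]
[292. 289.] 260 ztop 60 rect [360. 252.] [28. 33.] 30 [ 67.  61. 106.]
[264. 297.] 262 ztop 59 rect [431. 280.] [29. 33.] 44 [68. 61. 58.]
[185. 304.] 477 ztop 19 rect [628. 288.] [64. 52.] 22 [105. 113. 100.]
[104. 317.] 143 ztop 23 rect [822. 336.] [16. 48.] 0 [165. 170. 172.]
[229. 354.] 573 ztop 82 rect [505. 437.] [7. 8.] 68 [43. 43. 43.]
```

```bash
cat > go.py <<'E'
# go.py x y z psi : prints shift/turn (tool axes, now) to reach pose; psi = world angle of tool x, tool down
import sys; from h import *
def plan(x,y,z,psi):
    s=robot.read_state(); R0=R.from_quat(s["tool_rot"]); p=np.radians(psi)
    T=R.from_matrix(np.array([[np.cos(p),np.sin(p),0],[np.sin(p),-np.cos(p),0],[0,0,-1]]))
    d=R0.inv().apply(np.array([x,y,z])-s["eef_pos"]); r=np.degrees((R0.inv()*T).as_rotvec())
    print("t %.2f"%s["t"],"shift",d.round(1),"dist %.0f"%np.linalg.norm(d),"turn",r.round(1))
if __name__=="__main__":
    a=list(map(float,sys.argv[1:]))
    for i in range(0,len(a),4): plan(*a[i:i+4])
E
python3 go.py 530 -240 200 75
python3 - <<'E'
from h import *
f=np.load("scene0.npz")["frame"]
a=cv2.resize(f[135:215,225:425],None,fx=4,fy=4,interpolation=2); b=cv2.resize(f[145:285,60:285],(450,280),interpolation=2)
o=np.zeros((600,800,3),np.uint8); o[:320]=a; o[320:,:450]=b; cv2.imwrite("pics/crop1.png",o)
E
```

```text
t 0.15 shift [ 450.9 -206.9   42. ] dist 498 turn [ -0.1  -0.1 -60.2]
```

View pics/crop1.png

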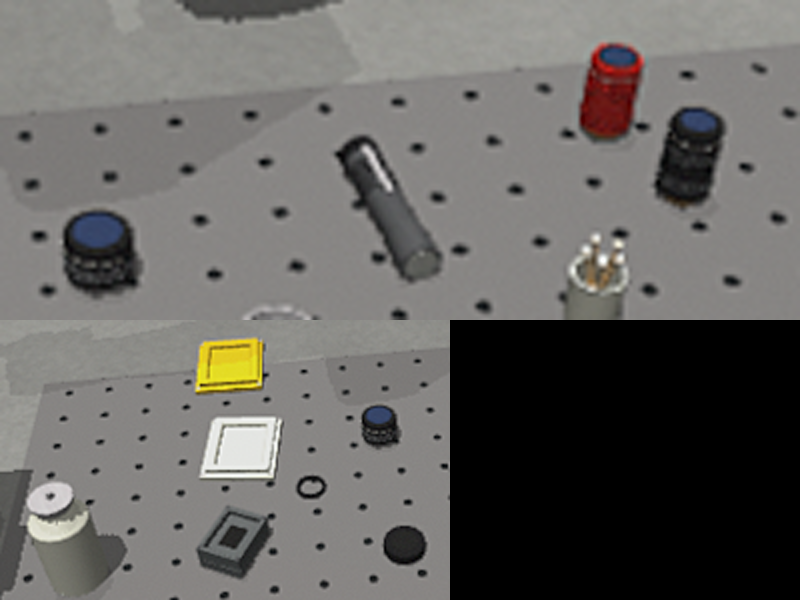

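Candidates, by scene pixel:
- **Lenses:** black slim (398,173), red slim (378,157) and black stubby (250,197). The slim black one is the tall_lens, being the tallest black one with a brass foot.
- **Nests:** white (181,208) and yellow (175,167). The white one is meant.
- **Cap:** the plain black disc without glass (262,257), not the O-ring at (215,228).

The crop confirms these.

```bash
python3 -m inch '{"series": [[[450,-207,42,0,0,-60,85],[450,-207,42,0,0,-60,85],[450,-207,42,0,0,-60,85],[450,-207,42,0,0,-60,85],[450,-207,42,0,0,-60,85],[450,-207,42,0,0,-60,85],[450,-207,42,0,0,-60,85],[450,-207,42,0,0,-60,85]]]}'
python3 -m inch '{"series": [[[0,0,0,0,0,0,85],[0,0,0,0,0,0,85]]]}'
python3 go.py 530 -240 200 75
python3 - <<'E'
from h import *
c=cap("wrist"); cv2.imwrite("pics/w1.png",c["frame"]); np.savez("w1.npz",**{k:c[k] for k in ("frame","range_z","f","R","p","cx","cy")})
E
```

```text
t: 1.15
eef_pos: [530.5, -239.0, 199.9]
tool_rot: [0.794, 0.608, -0.0, 0.0]
wrist_force: [-0.0, -0.4, -0.8]
grip_width: 85.4
grasp_force: 0.0
t: 1.4
eef_pos: [528.8, -240.4, 199.9]
tool_rot: [0.794, 0.608, -0.0, -0.0]
wrist_force: [0.1, 0.0, -0.3]
grip_width: 84.6
grasp_force: 0.0
t 1.40 shift [ 0.7  1.  -0.1] dist 1 turn [-0.1  0.  -0.1]
```

View pics/w1.png

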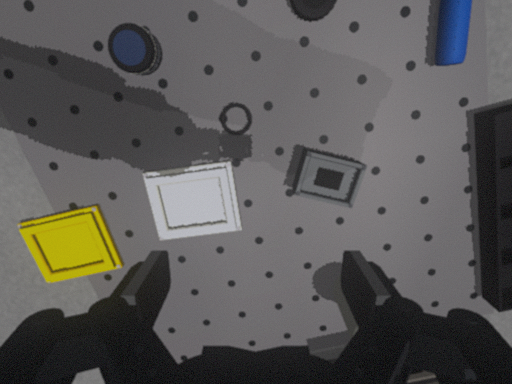

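The wrist view shows the white nest at (193,200), the housing at (332,178), the yellow nest at (72,245), the O-ring and the short lens.

```bash
cat >> h.py <<'E'
def rect(q):
    (cx,cy),(w,h),a=cv2.minAreaRect(np.asarray(q,np.float32))
    if w<h: w,h,a=h,w,a+90
    a=(a+90)%180-90
    return "c (%.1f,%.1f) size %.1fx%.1f long-yaw %.1f"%(cx,cy,w,h,a)
def slab(c,x,y,r,z0,z1):
    P=cloud(c); m=(P[...,2]>z0)&(P[...,2]<z1)&(np.hypot(P[...,0]-x,P[...,1]-y)<r)
    m=m.astype(np.uint8); k,L,S,_=cv2.connectedComponentsWithStats(m,connectivity=8)
    if k<2: return None,None
    i=1+np.argmax(S[1:,4]); return P[L==i],L==i
E
python3 - <<'E'
from h import *
c=dict(np.load("w1.npz")); P=cloud(c)
b=P[100:110,180:200].reshape(-1,3); print("bench z",np.nanmean(b[:,2]),np.nanstd(b[:,2]))
for nm,x,y,z0,z1 in (("housing",605,-261,25,36),("rim",454,-250,11,19),("base",454,-250,4.5,19)):
    q,m=slab(c,x,y,65,z0,z1); print(nm,len(q),rect(q[:,:2]),"z",np.percentile(q[:,2],[5,50,95]).round(1), q[:,:2].mean(0).round(1))
# outline by brightness on plane
g=cv2.cvtColor(c["frame"],cv2.COLOR_BGR2GRAY); h=cv2.cvtColor(c["frame"],cv2.COLOR_BGR2HSV)
w=((g>140)&(h[...,1]<40)).astype(np.uint8); w[250:]=0
k,L,S,C=cv2.connectedComponentsWithStats(w); i=1+np.argmax(S[1:,4]); v,u=np.nonzero(L==i); print(S[i])
for z in (8,14): print("nest white",z,rect([ray(c,a,b,z)[:2] for a,b in zip(u,v)]))
E
```

```text
bench z 1.0369114144446694 0.7459159288548255
housing 1110 c (603.8,-263.6) size 64.8x48.4 long-yaw -28.7 z [26.2 30.2 31.5] [ 604.4 -263.4]
rim 2270 c (451.0,-255.3) size 89.4x73.6 long-yaw -7.4 z [12.5 14.4 15.6] [ 451.2 -253.8]
base 6004 c (451.2,-255.3) size 100.1x84.0 long-yaw -7.4 z [ 7.4  9.2 15.2] [ 453.  -252.6]
[ 143  162   99   78 5497]
nest white 8 c (450.7,-255.9) size 100.1x84.0 long-yaw -7.3
nest white 14 c (452.6,-254.2) size 98.2x82.4 long-yaw -7.3
```

```bash
python3 go.py 603.8 -263.6 13 61.3
```

```text
t 1.45 shift [ -1.9  78.8 187. ] dist 203 turn [-0.   0.  13.5]
```

```bash
python3 -m inch '{"series": [[[-2,40,60,0,0,7,85],[-2,79,100,0,0,13.5,85],[-2,79,130,0,0,13.5,85],[-2,79,160,0,0,13.5,85],[-2,79,175,0,0,13.5,85],[-2,79,187,0,0,13.5,85],[-2,79,187,0,0,13.5,85],[-2,79,187,0,0,13.5,85]]]}' 50
python3 go.py 603.8 -263.6 13 61.3
python3 - <<'E'
from h import *
c=cap("wrist"); cv2.imwrite("pics/w2.png",c["frame"])
E
```

```text
t: 2.45
eef_pos: [605.6, -263.8, 14.7]
tool_rot: [0.86, 0.51, 0.001, 0.001]
wrist_force: [0.2, 0.3, 1.0]
grip_width: 85.0
grasp_force: 0.0
t 2.45 shift [-0.7 -1.7  1.7] dist 2 turn [0.1 0.  0. ]
```

View pics/w2.png

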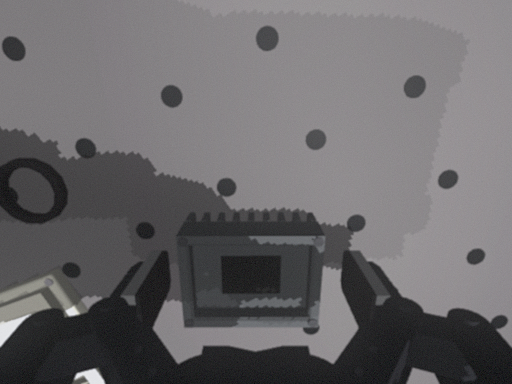

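The housing sits squarely between the fingers (179–322 across, fingers at 168 and 342), about 2 mm left of centre. I'll correct that and close.

```bash
python3 -m inch '{"series": [[[-0.7,-1.7,1.7,0,0,0,80],[-0.7,-1.7,1.7,0,0,0,74],[-0.7,-1.7,1.7,0,0,0,68],[-0.7,-1.7,1.7,0,0,0,64],[-0.7,-1.7,1.7,0,0,0,60],[-0.7,-1.7,1.7,0,0,0,58],[-0.7,-1.7,1.7,0,0,0,58],[-0.7,-1.7,1.7,0,0,0,58]]]}' 50
python3 go.py 451.1 -255.4 80 82.6
```

```text
t: 3.5
eef_pos: [603.4, -263.2, 12.1]
tool_rot: [0.86, 0.51, 0.0, 0.0]
wrist_force: [0.4, 0.7, 4.8]
grip_width: 63.2
grasp_force: 57.1
t 3.50 shift [ -66.3 -137.3  -68. ] dist 167 turn [  0.1   0.  -21.3]
```

```bash
python3 -m inch '{"series": [[[0,0,-10,0,0,0,58],[0,0,-35,0,0,0,58],[0,0,-68,0,0,0,58],[-20,-40,-68,0,0,-7,58],[-40,-80,-68,0,0,-14,58],[-58,-118,-68,0,0,-19,58],[-66,-137,-68,0,0,-21.3,58],[-66,-137,-68,0,0,-21.3,58]]]}'
cat > held.py <<'E'
# held.py z0 z1 : rect of the held part's face between heights z0..z1 (relative to TCP) and its offset from TCP in tool axes
import sys; from h import *
c=cap("wrist"); s=robot.read_state(); e=np.array(s["eef_pos"]); z0,z1=map(float,sys.argv[1:3]); T=R.from_quat(s["tool_rot"])
q,m=slab(c,e[0],e[1],45,e[2]+z0,e[2]+z1); Q=T.inv().apply(q-e); Q=Q[abs(Q[:,1])<float(sys.argv[3])]
print("tool axes",rect(Q[:,:2]),"height over TCP",np.percentile(-Q[:,2],[10,50,90]).round(1),len(Q)); print("t %.2f"%s["t"],e.round(1),"w %.1f"%s["grip_width"])
cv2.imwrite("pics/held.png",c["frame"]); np.savez("held.npz",**{k:c[k] for k in ("frame","range_z","f","R","p","cx","cy")})
E
python3 held.py 14 22 31.5; python3 go.py 451.1 -255.4 22 82.6; python3 - <<'E'
from h import *
c=dict(np.load("held.npz"))
for z0,z1 in ((4.5,19),(11,19)):
    q,m=slab(c,451,-255,70,z0,z1); print(rect(q[:,:2]),len(q))
E
```

```text
t: 4.5
eef_pos: [449.4, -254.5, 79.5]
tool_rot: [0.752, 0.66, -0.0, -0.001]
wrist_force: [0.1, -0.4, -1.7]
grip_width: 63.4
grasp_force: 56.2
tool axes c (0.1,0.0) size 63.0x49.7 long-yaw 89.8 height over TCP [15.4 17.9 18.9] 5676
t 4.55 [ 450.9 -255.2   79.7] w 62.9
t 4.55 shift [-0.2  0.2 57.7] dist 58 turn [-0.  -0.  -0.1]
c (453.3,-238.0) size 100.4x49.4 long-yaw -7.5 8719
c (453.1,-239.4) size 89.2x41.0 long-yaw -7.5 3087
```

View pics/held.png

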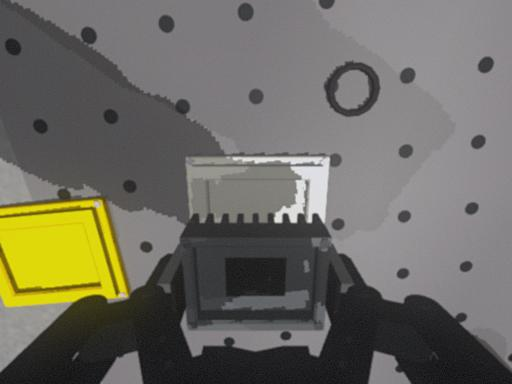

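The housing is held centred and level over the nest, with the pocket edges visible on both sides. I'll lower it.

```bash
python3 -m inch '{"series": [[[0,0,20,0,0,0,58],[0,0,38,0,0,0,58],[0,0,46,0,0,0,58],[0,0,50,0,0,0,58],[0,0,53,0,0,0,58],[0,0,55.5,0,0,0,58],[0,0,57,0,0,0,58],[0,0,57,0,0,0,58]]]}'
python3 -m inch '{"series": [[[0,0,1,0,0,0,58],[0,0,2,0,0,0,58],[0,0,2.7,0,0,0,58],[0,0,2.7,0,0,0,58]]]}'
python3 held.py 14 22 31.5
```

```text
t: 5.55
eef_pos: [451.2, -255.3, 22.7]
tool_rot: [0.751, 0.66, -0.0, 0.0]
wrist_force: [-0.3, 0.1, -2.4]
grip_width: 62.9
grasp_force: 56.2
t: 6.05
eef_pos: [451.2, -255.3, 20.0]
tool_rot: [0.751, 0.66, -0.0, 0.0]
wrist_force: [-0.2, 0.9, 0.8]
grip_width: 62.5
grasp_force: 56.4
tool axes c (-0.2,0.0) size 63.0x49.4 long-yaw 89.9 height over TCP [15.6 18.2 19.1] 5872
t 6.10 [ 451.2 -255.2   20.1] w 63.2
```

```bash
python3 -m inch '{"series": [[[0,0,0.5,0,0,0,58],[0,0,1,0,0,0,58],[0,0,1,0,0,0,58]]]}'
```

```text
t: 6.48
eef_pos: [451.2, -255.3, 20.0]
tool_rot: [0.751, 0.66, -0.0, 0.0]
wrist_force: [-3.6, 2.0, 10.6]
grip_width: 63.2
grasp_force: 57.7
```

Seated, with 10 N of contact and the height not changing. Ease off, release, rise, and go to the carrier.

```bash
python3 -m inch '{"series": [[[0,0,-1,0,0,0,64],[0,0,-1,0,0,0,70],[0,0,-1,0,0,0,78],[0,0,-1,0,0,0,85],[0,0,-10,0,0,0,85],[0,0,-50,0,0,0,85],[0,0,-100,0,0,0,85],[0,0,-160,0,0,0,85]]]}'
python3 go.py 600 240 180 113
python3 - <<'E'
from h import *
c=cap("wrist"); 
for z0,z1 in ((34,44),(4.5,19)):
    q,m=slab(c,451,-255,70,z0,z1); print(rect(q[:,:2]),np.median(q[:,2]),len(q))
E
```

```text
t: 7.48
eef_pos: [450.6, -254.7, 180.3]
tool_rot: [0.751, 0.66, -0.0, -0.001]
wrist_force: [0.7, -0.0, -0.5]
grip_width: 85.2
grasp_force: 0.0
t 7.47 shift [5.098e+02 8.470e+01 5.000e-01] dist 517 turn [ -0.1  -0.1 -30.4]
c (451.9,-255.5) size 64.0x48.4 long-yaw -7.4 38.306028348828136 1237
c (451.2,-255.3) size 100.1x84.0 long-yaw -7.4 13.56402695473372 3895
```

```bash
python3 -m inch '{"series": [[[510,85,0,0,0,-30.4,85],[510,85,0,0,0,-30.4,85],[510,85,0,0,0,-30.4,85],[510,85,0,0,0,-30.4,85],[510,85,0,0,0,-30.4,85],[510,85,0,0,0,-30.4,85],[510,85,0,0,0,-30.4,85],[510,85,0,0,0,-30.4,85]]]}'
python3 -m inch '{"series": [[[0,0,0,0,0,0,85],[0,0,0,0,0,0,85],[0,0,0,0,0,0,85],[0,0,0,0,0,0,85]]]}'
python3 - <<'E'
from h import *
c=cap("wrist"); cv2.imwrite("pics/w3.png",c["frame"])
np.savez("w3.npz",**{k:c[k] for k in ("frame","range_z","f","R","p","cx","cy")})
for n,x,y,z0,z1 in (("carrier",629,287,13,24),("plate",605,90,13,24),("collar",605,90,25,35),("lens",432,277,53,64)):
    q,m=slab(c,x,y,50,z0,z1)
    if q is not None and len(q)>20: print(n,rect(q[:,:2]),cv2.minEnclosingCircle(q[:,:2].astype(np.float32)),np.median(q[:,2]),len(q))
E
python3 go.py 629 287 9 113
```

```text
t: 8.52
eef_pos: [596.5, 225.5, 179.4]
tool_rot: [0.552, 0.834, 0.0, 0.0]
wrist_force: [0.7, -0.2, 0.5]
grip_width: 85.0
grasp_force: 0.0
t: 9.02
eef_pos: [596.0, 222.0, 179.3]
tool_rot: [0.553, 0.833, 0.0, 0.0]
wrist_force: [0.5, -0.8, -0.1]
grip_width: 84.7
grasp_force: 0.0
carrier c (627.8,285.0) size 64.5x47.9 long-yaw 22.8 ((627.6324462890625, 284.9172668457031), 39.70207214355469) 18.266875860469383 1244
plate c (603.5,87.6) size 64.1x49.3 long-yaw -1.9 ((603.558349609375, 87.70797729492188), 39.07954406738281) 18.473736893245132 1229
collar c (603.8,87.9) size 39.3x38.9 long-yaw -73.5 ((603.4097900390625, 87.5550537109375), 20.30451011657715) 29.941665801558912 516
lens c (430.7,274.6) size 32.1x31.7 long-yaw -61.4 ((430.47467041015625, 274.234130859375), 16.67971420288086) 58.806606053422286 1595
t 9.07 shift [ 47.   55.5 170.3] dist 185 turn [ 0.   0.  -0.1]
```

View pics/w3.png

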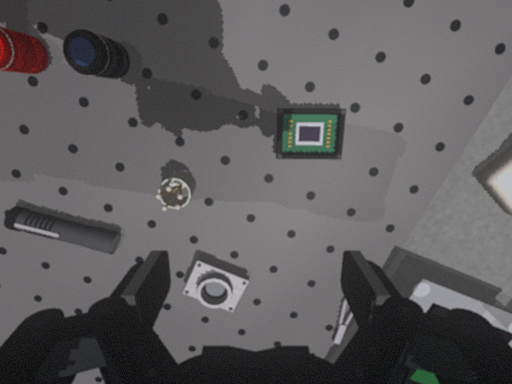

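The view shows the carrier at (310,133), the plate at (216,285), the tall black lens at (97,53), the red one at the left edge, the torch and the cup of swabs. All were measured.

```bash
python3 go.py 627.8 285 9 112.8
```

```text
t 9.07 shift [ 45.6  53.6 170.3] dist 184 turn [0.  0.  0.1]
```

```bash
python3 -m inch '{"series": [[[25,30,40,0,0,0,85],[45.6,53.6,80,0,0,0,85],[45.6,53.6,120,0,0,0,85],[45.6,53.6,145,0,0,0,85],[45.6,53.6,160,0,0,0,85],[45.6,53.6,167,0,0,0,85],[45.6,53.6,167,0,0,0,85],[45.6,53.6,167,0,0,0,85]]]}'
python3 go.py 627.8 285 9 112.8
python3 held.py 0 10 40
```

```text
t: 10.07
eef_pos: [628.5, 286.4, 13.3]
tool_rot: [0.552, 0.834, 0.001, 0.001]
wrist_force: [-0.4, 0.8, -0.6]
grip_width: 85.1
grasp_force: 0.0
t 10.07 shift [-1.1 -1.2  4.3] dist 5 turn [0.1 0.  0.2]
tool axes c (-1.6,-1.4) size 64.5x49.9 long-yaw -89.2 height over TCP [1.7 4.9 5.9] 5242
t 10.12 [628.4 286.5  13.3] w 85.1
```

```bash
python3 -m inch '{"series": [[[-1.4,-1.3,4.3,0,0,0,80],[-1.4,-1.3,4.3,0,0,0,74],[-1.4,-1.3,4.3,0,0,0,68],[-1.4,-1.3,4.3,0,0,0,64],[-1.4,-1.3,4.3,0,0,0,60],[-1.4,-1.3,4.3,0,0,0,58],[-1.4,-1.3,4.3,0,0,0,58]]]}' 35
python3 -m inch '{"series": [[[0,0,-10,0,0,0,58],[0,0,-40,0,0,0,58],[0,0,-80,0,0,0,58],[0,0,-120,0,0,0,58],[0,0,-120,0,0,0,58]]]}'
python3 held.py 5 13 31.5
python3 go.py 451.7 -255.4 120 82.6
```

```text
t: 11.0
eef_pos: [627.1, 284.6, 7.9]
tool_rot: [0.552, 0.834, 0.0, 0.0]
wrist_force: [0.4, -0.6, 3.2]
grip_width: 63.3
grasp_force: 39.7
t: 11.62
eef_pos: [629.2, 285.3, 132.4]
tool_rot: [0.552, 0.834, 0.003, 0.002]
wrist_force: [1.0, 0.3, -0.2]
grip_width: 63.1
grasp_force: 39.4
tool axes c (-0.3,-0.1) size 62.8x49.5 long-yaw 90.0 height over TCP [ 5.4  6.6 12.5] 10156
t 11.68 [628.  284.9 129.8] w 63.0
t 11.68 shift [-428.2 -373.6    8.6] dist 568 turn [ 0.2 -0.  30.4]
```

View pics/held.png

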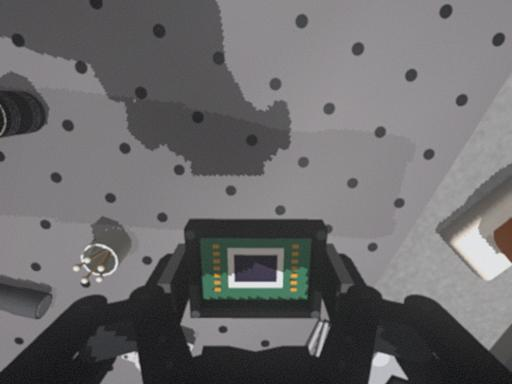

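The carrier is held level and central between the pads. Carry it over to the nest.

```bash
python3 -m inch '{"series": [[[-22,-19,0,0,0,4,58],[-65,-56,0,0,0,10,58],[-107,-93,0,0,0,16,58],[-150,-131,0,0,0,22,58],[-193,-168,0,0,0,27,58],[-236,-205,0,0,0,30.4,58],[-278,-243,0,0,0,30.4,58],[-321,-280,0,0,0,30.4,58]]]}'
python3 go.py 451.7 -255.4 95 82.6
```

```text
t: 12.68
eef_pos: [492.8, -121.6, 126.3]
tool_rot: [0.751, 0.66, -0.001, -0.001]
wrist_force: [0.9, 0.6, -1.0]
grip_width: 63.3
grasp_force: 39.3
t 12.68 shift [-138.   -23.6   31.3] dist 143 turn [-0.1 -0.   0. ]
```

```bash
python3 -m inch '{"series": [[[-40,-7,10,0,0,0,58],[-80,-14,20,0,0,0,58],[-115,-20,31,0,0,0,58],[-132,-23,31,0,0,0,58],[-138,-23.6,31,0,0,0,58],[-138,-23.6,31,0,0,0,58],[-138,-23.6,31,0,0,0,58]]]}'
python3 held.py 5 13 31.5; python3 go.py 451.7 -255.4 40 82.6;  python3 - <<'E'
from h import *
c=dict(np.load("held.npz"))
for z0,z1 in ((4.5,19),(11,19)):
    q,m=slab(c,451,-255,70,z0,z1); print(rect(q[:,:2]),len(q))
E
```

```text
t: 13.55
eef_pos: [454.0, -253.4, 96.8]
tool_rot: [0.751, 0.661, 0.0, 0.0]
wrist_force: [0.1, -0.5, -0.3]
grip_width: 63.2
grasp_force: 39.3
tool axes c (-0.2,-0.0) size 63.0x49.8 long-yaw -89.9 height over TCP [ 6.7 10.2 11.2] 5587
t 13.60 [ 454.  -253.4   96.9] w 63.0
t 13.60 shift [-2.3 -2.1 56.9] dist 57 turn [0.  0.  0.1]
c (453.1,-239.5) size 100.0x52.3 long-yaw -7.3 5014
c (452.9,-240.9) size 89.3x44.2 long-yaw -7.5 2683
```

```bash
python3 -m inch '{"series": [[[-2.2,-2,20,0,0,0,58],[-2.2,-2,38,0,0,0,58],[-2.2,-2,44,0,0,0,58],[-2.2,-2,48,0,0,0,58],[-2.2,-2,50,0,0,0,58],[-2.2,-2,52,0,0,0,58],[-2.2,-2,54,0,0,0,58],[-2.2,-2,54,0,0,0,58]]]}'
python3 -m inch '{"series": [[[0,0,1,0,0,0,58],[0,0,2,0,0,0,58],[0,0,3,0,0,0,58],[0,0,3,0,0,0,58]]]}'
python3 go.py 451.7 -255.4 39.8 82.6
```

```text
t: 14.6
eef_pos: [451.7, -256.5, 43.1]
tool_rot: [0.751, 0.66, 0.0, 0.0]
wrist_force: [0.3, 0.2, 3.3]
grip_width: 63.3
grasp_force: 41.4
t: 15.1
eef_pos: [451.6, -256.5, 39.9]
tool_rot: [0.751, 0.66, -0.0, 0.0]
wrist_force: [-1.2, 0.1, 4.3]
grip_width: 63.1
grasp_force: 41.0
t 15.10 shift [ 1.1 -0.1  0.1] dist 1 turn [0. 0. 0.]
```

```bash
python3 -m inch '{"series": [[[0.6,0,0.5,0,0,0,58],[0.6,0,1,0,0,0,58],[0.6,0,1,0,0,0,58]]]}'
python3 held.py 5 13 31.5
```

```text
t: 15.48
eef_pos: [451.6, -256.5, 39.9]
tool_rot: [0.751, 0.66, -0.001, 0.001]
wrist_force: [-3.6, -0.7, 12.3]
grip_width: 63.1
grasp_force: 41.8
tool axes c (0.0,-0.0) size 63.0x49.5 long-yaw -90.0 height over TCP [ 6.7 10.3 11.3] 5567
t 15.53 [ 451.6 -256.5   39.9] w 62.9
```

Home, with the top at z=50 and 12 N of contact. Release and go to the front plate.

```bash
python3 -m inch '{"series": [[[0,0,-1,0,0,0,64],[0,0,-1,0,0,0,70],[0,0,-1,0,0,0,78],[0,0,-1,0,0,0,85],[0,0,-10,0,0,0,85],[0,0,-50,0,0,0,85],[0,0,-90,0,0,0,85],[0,0,-120,0,0,0,85]]]}'
python3 go.py 603.5 60 150 88
python3 - <<'E'
from h import *
c=cap("wrist"); 
for z0,z1 in ((46,56),(4.5,19)):
    q,m=slab(c,451,-255,70,z0,z1); print(rect(q[:,:2]),np.median(q[:,2]),len(q))
E
```

```text
t: 16.52
eef_pos: [451.9, -255.9, 161.1]
tool_rot: [0.751, 0.66, 0.0, 0.001]
wrist_force: [0.2, 0.5, -0.1]
grip_width: 85.3
grasp_force: 0.0
t 16.52 shift [332.8 109.8  10.9] dist 351 turn [ 0.1  0.1 -5.4]
c (452.1,-255.6) size 64.2x48.3 long-yaw -7.3 50.302406903247345 1523
c (451.1,-255.4) size 100.2x84.2 long-yaw -7.3 13.447313598398182 3791
```

```bash
python3 -m inch '{"series": [[[333,110,11,0,0,-5.4,85],[333,110,11,0,0,-5.4,85],[333,110,11,0,0,-5.4,85],[333,110,11,0,0,-5.4,85],[333,110,11,0,0,-5.4,85],[333,110,11,0,0,-5.4,85],[333,110,11,0,0,-5.4,85],[333,110,11,0,0,-5.4,85]]]}'
python3 - <<'E'
from h import *
c=cap("wrist")
for n,x,y,z0,z1 in (("plate",605,88,13,24),("collar",605,88,25,35)):
    q,m=slab(c,x,y,50,z0,z1); print(n,rect(q[:,:2]),cv2.minEnclosingCircle(q[:,:2].astype(np.float32)),np.median(q[:,2]),len(q))
E
python3 go.py 603.5 88 9 88
```

```text
t: 17.58
eef_pos: [602.8, 60.3, 147.6]
tool_rot: [0.719, 0.695, -0.0, -0.0]
wrist_force: [-0.4, -0.3, -0.1]
grip_width: 84.9
grasp_force: 0.0
plate c (603.7,87.2) size 64.1x48.0 long-yaw -2.1 ((603.3886108398438, 86.98905181884766), 39.1738166809082) 18.46248585187726 2183
collar c (603.6,87.1) size 39.2x39.1 long-yaw -38.5 ((603.2955322265625, 87.0943832397461), 20.17428207397461) 30.19872101595837 795
t 17.62 shift [ 28.4  -0.2 138.7] dist 142 turn [-0.  0. -0.]
```

```bash
python3 -m inch '{"series": [[[27.5,0,40,0,0,0,85],[27.5,0,80,0,0,0,85],[27.5,0,110,0,0,0,85],[27.5,0,125,0,0,0,85],[27.5,0,133,0,0,0,85],[27.5,0,135,0,0,0,85],[27.5,0,135,0,0,0,85],[27.5,0,135,0,0,0,85]]]}'
python3 go.py 603.5 87.1 9 88
python3 held.py 0 10 36
```

```text
t: 18.62
eef_pos: [605.0, 88.0, 13.5]
tool_rot: [0.719, 0.695, 0.001, 0.001]
wrist_force: [0.1, 0.0, -0.3]
grip_width: 84.6
grasp_force: 0.0
t 18.62 shift [-0.9 -1.4  4.5] dist 5 turn [0.1 0.  0. ]
tool axes c (-0.8,-1.3) size 64.3x49.1 long-yaw -89.9 height over TCP [4.  5.1 6. ] 6408
t 18.68 [604.8  88.1  13.4] w 84.8
```

```bash
python3 -m inch '{"series": [[[-0.9,-1.3,4.3,0,0,0,80],[-0.9,-1.3,4.3,0,0,0,74],[-0.9,-1.3,4.3,0,0,0,68],[-0.9,-1.3,4.3,0,0,0,64],[-0.9,-1.3,4.3,0,0,0,60],[-0.9,-1.3,4.3,0,0,0,58],[-0.9,-1.3,4.3,0,0,0,58]]]}' 45
python3 -m inch '{"series": [[[0,0,-10,0,0,0,58],[0,0,-40,0,0,0,58],[0,0,-80,0,0,0,58],[0,0,-110,0,0,0,58],[0,0,-110,0,0,0,58]]]}'
python3 held.py 5 13 31.5
python3 go.py 451.9 -255.5 110 82.6
```

```text
t: 19.55
eef_pos: [603.2, 87.2, 8.7]
tool_rot: [0.719, 0.695, 0.0, 0.0]
wrist_force: [-0.7, -0.1, 4.6]
grip_width: 63.1
grasp_force: 50.5
t: 20.18
eef_pos: [604.7, 87.2, 121.1]
tool_rot: [0.719, 0.695, 0.002, 0.002]
wrist_force: [1.0, 0.0, -1.6]
grip_width: 63.1
grasp_force: 49.9
tool axes c (0.4,0.1) size 63.0x48.6 long-yaw 89.7 height over TCP [10.1 11.7 12.4] 6306
t 20.23 [603.5  87.1 119.1] w 63.0
t 20.23 shift [-347.7 -139.7    8.9] dist 375 turn [ 0.1 -0.   5.4]
```

View pics/held.png

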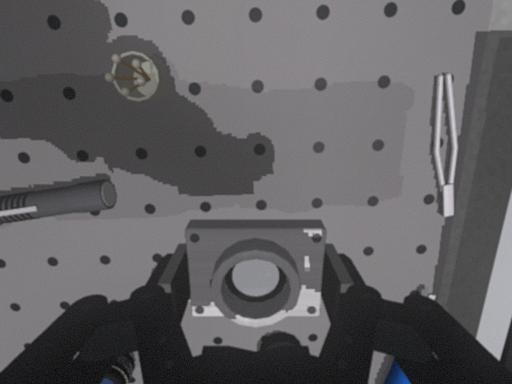

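The front plate is held level with its collar up. Carry it to the nest.

```bash
python3 -m inch '{"series": [[[-20,-8,0,0,0,2,58],[-65,-26,0,0,0,5.4,58],[-115,-46,0,0,0,5.4,58],[-165,-66,0,0,0,5.4,58],[-215,-86,0,0,0,5.4,58],[-265,-106,0,0,0,5.4,58],[-310,-125,5,0,0,5.4,58],[-335,-135,9,0,0,5.4,58]]]}'
python3 -m inch '{"series": [[[-10,-5,0,0,0,0,58],[-13,-5,0,0,0,0,58],[-13,-5,0,0,0,0,58],[-13,-5,0,0,0,0,58]]]}'
python3 held.py 5 13 31.5; python3 go.py 451.9 -255.4 52 82.6;  python3 - <<'E'
from h import *
c=dict(np.load("held.npz"))
for z0,z1 in ((4.5,19),(11,19)):
    q,m=slab(c,451,-255,70,z0,z1); print(rect(q[:,:2]),len(q))
E
```

```text
t: 21.22
eef_pos: [453.2, -244.9, 107.5]
tool_rot: [0.752, 0.659, -0.001, -0.001]
wrist_force: [-0.3, 0.5, -0.7]
grip_width: 62.7
grasp_force: 49.9
t: 21.72
eef_pos: [450.2, -254.4, 109.3]
tool_rot: [0.751, 0.661, 0.0, 0.0]
wrist_force: [1.0, 0.3, -0.6]
grip_width: 62.5
grasp_force: 49.9
tool axes c (0.4,-0.0) size 63.0x48.7 long-yaw -89.9 height over TCP [ 8.7  9.8 10.6] 6593
t 21.77 [ 450.3 -254.4  109.4] w 63.1
t 21.77 shift [-0.8  1.8 57.4] dist 57 turn [0.  0.  0.1]
c (452.6,-242.7) size 100.3x58.7 long-yaw -7.6 4529
c (452.5,-244.2) size 89.2x50.7 long-yaw -7.2 2407
```

```bash
python3 -m inch '{"series": [[[-1.2,1.8,20,0,0,0,58],[-1.2,1.8,38,0,0,0,58],[-1.2,1.8,44,0,0,0,58],[-1.2,1.8,48,0,0,0,58],[-1.2,1.8,50,0,0,0,58],[-1.2,1.8,52,0,0,0,58],[-1.2,1.8,54,0,0,0,58],[-1.2,1.8,54,0,0,0,58]]]}'
python3 -m inch '{"series": [[[0,0,1,0,0,0,58],[0,0,2,0,0,0,58],[0,0,3,0,0,0,58],[0,0,3,0,0,0,58]]]}'
python3 go.py 451.9 -255.4 52.2 82.6
```

```text
t: 22.78
eef_pos: [451.6, -256.9, 55.4]
tool_rot: [0.751, 0.66, 0.0, 0.0]
wrist_force: [-0.2, -0.1, -1.9]
grip_width: 62.7
grasp_force: 50.0
t: 23.28
eef_pos: [451.6, -257.0, 52.9]
tool_rot: [0.751, 0.66, -0.0, 0.0]
wrist_force: [-1.7, 1.5, 5.3]
grip_width: 63.3
grasp_force: 51.7
t 23.27 shift [1.6 0.1 0.7] dist 2 turn [0. 0. 0.]
```

```bash
python3 -m inch '{"series": [[[1,0,0.5,0,0,0,58],[1,0,1,0,0,0,58],[1,0,1,0,0,0,58]]]}'
python3 held.py 5 13 31.5; python3 go.py 451.9 -255.4 52.2 82.6
```

```text
t: 23.65
eef_pos: [451.7, -256.9, 52.7]
tool_rot: [0.751, 0.66, -0.001, 0.001]
wrist_force: [-3.3, -1.1, 10.7]
grip_width: 62.9
grasp_force: 52.4
tool axes c (0.2,0.0) size 63.0x48.9 long-yaw 89.9 height over TCP [ 8.8  9.8 10.7] 6562
t 23.70 [ 451.7 -256.9   52.7] w 62.9
t 23.70 shift [1.5 0.  0.5] dist 2 turn [ 0.   0.2 -0. ]
```

Home. Release and go to the tall lens.

```bash
python3 -m inch '{"series": [[[0,0,-1,0,0,0,64],[0,0,-1,0,0,0,70],[0,0,-1,0,0,0,78],[0,0,-1,0,0,0,85],[0,0,-10,0,0,0,85],[0,0,-50,0,0,0,85],[0,0,-90,0,0,0,85],[0,0,-120,0,0,0,85]]]}'
python3 - <<'E'
from h import *
c=cap("wrist"); 
for z0,z1 in ((58,67),(69,80),(4.5,19)):
    q,m=slab(c,451,-255,70,z0,z1); print(rect(q[:,:2]),cv2.minEnclosingCircle(q[:,:2].astype(np.float32)),np.median(q[:,2]),len(q))
E
python3 go.py 430.5 250 170 82.6
```

```text
t: 24.7
eef_pos: [452.0, -256.0, 173.8]
tool_rot: [0.751, 0.66, 0.0, 0.001]
wrist_force: [0.6, 0.6, 0.6]
grip_width: 85.2
grasp_force: 0.0
c (452.2,-256.1) size 64.1x48.0 long-yaw -7.5 ((452.2422790527344, -256.1266174316406), 39.15226364135742) 62.527419874646995 2228
c (452.3,-255.9) size 39.0x38.9 long-yaw -63.0 ((452.2536926269531, -256.03521728515625), 19.862417221069336) 74.1593993780193 866
c (451.2,-255.1) size 100.2x83.3 long-yaw -7.5 ((451.2115478515625, -255.14617919921875), 64.02616119384766) 13.39385319457321 3330
t 24.75 shift [500.  -87.9   4.9] dist 508 turn [0.4 0.2 0. ]
```

```bash
python3 -m inch '{"series": [[[500,-88,5,0,0,0,85],[500,-88,5,0,0,0,85],[500,-88,5,0,0,0,85],[500,-88,5,0,0,0,80],[500,-88,5,0,0,0,75],[500,-88,5,0,0,0,70],[500,-88,5,0,0,0,65],[500,-88,5,0,0,0,60]]]}'
python3 -m inch '{"series": [[[0,0,0,0,0,0,60],[0,0,0,0,0,0,60]]]}'
python3 - <<'E'
from h import *
c=cap("wrist"); cv2.imwrite("pics/w5.png",c["frame"])
q,m=slab(c,430,274,35,52,66); print(rect(q[:,:2]),cv2.minEnclosingCircle(q[:,:2].astype(np.float32)),np.median(q[:,2]),len(q),c["frame"][m].mean(0))
E
python3 go.py 430.5 274.4 120 82.6 430.5 274.4 34 82.6
```

```text
t: 25.75
eef_pos: [428.6, 245.9, 167.0]
tool_rot: [0.751, 0.66, 0.001, 0.0]
wrist_force: [0.2, 0.1, -0.7]
grip_width: 59.5
grasp_force: 0.0
t: 26.0
eef_pos: [428.5, 243.8, 166.4]
tool_rot: [0.751, 0.661, -0.0, 0.0]
wrist_force: [-0.4, 0.3, 0.5]
grip_width: 60.2
grasp_force: 0.0
c (429.7,275.0) size 32.5x32.3 long-yaw -3.2 ((429.8328552246094, 274.4624328613281), 16.736793518066406) 58.88515123647497 1235 [52.99757085 47.70607287 47.08178138]
t 26.05 shift [31.3 -2.2 46.4] dist 56 turn [-0.  0. -0.]
t 26.05 shift [ 31.3  -2.2 132.4] dist 136 turn [-0.  0. -0.]
```

View pics/w5.png

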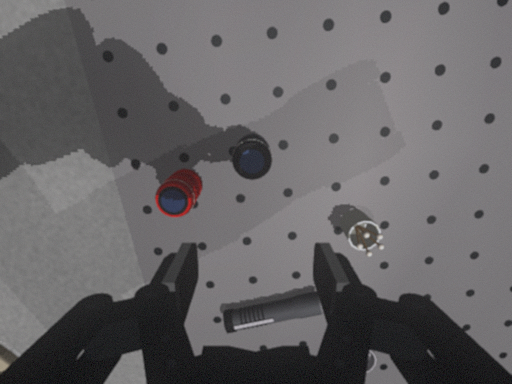

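The tall black lens is at (252,157) with a clear gap to the red one at (178,192), so I'll descend on the black one.

```bash
python3 -m inch '{"series": [[[31.5,-2.8,40,0,0,0,60],[31.5,-2.8,60,0,0,0,60],[31.5,-2.8,85,0,0,0,60],[31.5,-2.8,110,0,0,0,60],[31.5,-2.8,125,0,0,0,60],[31.5,-2.8,130,0,0,0,60],[31.5,-2.8,130,0,0,0,60],[31.5,-2.8,130,0,0,0,60]]]}'
python3 go.py 429.9 274.7 34 82.6
python3 held.py 17 30 28
```

```text
t: 27.05
eef_pos: [430.9, 275.5, 37.2]
tool_rot: [0.751, 0.66, 0.001, 0.0]
wrist_force: [0.7, 0.6, -0.4]
grip_width: 60.3
grasp_force: 0.0
t 27.05 shift [-1.  -0.9  3.2] dist 3 turn [ 0.1 -0.   0. ]
tool axes c (-0.4,-1.0) size 32.1x31.5 long-yaw 38.3 height over TCP [19.6 21.7 22.6] 3813
t 27.10 [430.8 275.6  37.2] w 60.1
```

```bash
python3 -m inch '{"series": [[[-0.6,-1,3,0,0,0,54],[-0.6,-1,3,0,0,0,48],[-0.6,-1,3,0,0,0,42],[-0.6,-1,3,0,0,0,37],[-0.6,-1,3,0,0,0,33],[-0.6,-1,3,0,0,0,29],[-0.6,-1,3,0,0,0,28],[-0.6,-1,3,0,0,0,28]]]}' 45
python3 -m inch '{"series": [[[0,0,-10,0,0,0,28],[0,0,-40,0,0,0,28],[0,0,-80,0,0,0,28],[0,0,-115,0,0,0,28],[0,0,-115,0,0,0,28],[0,0,-115,0,0,0,28]]]}'
python3 held.py 17 30 28
python3 go.py 452.3 -256 150 82.6
```

```text
t: 28.1
eef_pos: [429.2, 274.9, 33.6]
tool_rot: [0.751, 0.66, 0.0, 0.0]
wrist_force: [-0.9, -0.5, 3.8]
grip_width: 31.8
grasp_force: 44.5
t: 28.85
eef_pos: [428.4, 274.7, 147.7]
tool_rot: [0.751, 0.66, -0.001, -0.0]
wrist_force: [-0.7, -0.8, -2.8]
grip_width: 31.7
grasp_force: 44.8
tool axes c (1.3,-1.4) size 54.6x32.4 long-yaw -78.1 height over TCP [20.6 25.8 27.5] 5741
t 28.90 [428.  274.5 147.1] w 31.9
t 28.90 shift [-523.    92.2   -2.4] dist 531 turn [-0.1  0.1  0. ]
```

View pics/held.png

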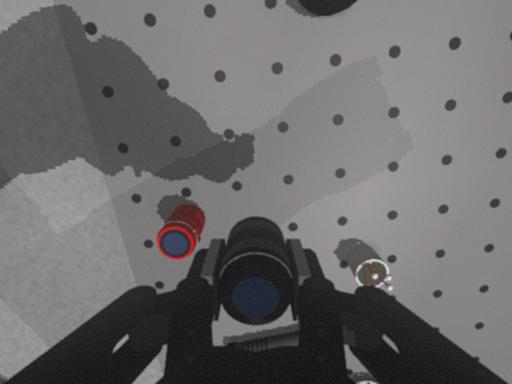

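The lens is held upright and centred between the pads. Carry it over.

```bash
python3 -m inch '{"series": [[[-20,3,0,0,0,0,28],[-65,11,0,0,0,0,28],[-120,21,0,0,0,0,28],[-178,31,0,0,0,0,28],[-236,42,0,0,0,0,28],[-294,52,0,0,0,0,28],[-352,62,0,0,0,0,28],[-410,72,0,0,0,0,28]]]}'
python3 -m inch '{"series": [[[-45,8,0,0,0,0,28],[-80,14,0,0,0,0,28],[-102,18,0,0,0,0,28],[-113,20,0,0,0,0,28],[-113,20,0,0,0,0,28],[-113,20,0,0,0,0,28],[-113,20,0,0,0,0,28]]]}'
python3 held.py 17 30 17;python3 go.py 452.3 -256 99.6 82.6;  python3 - <<'E'
from h import *
c=dict(np.load("held.npz"))
for z0,z1 in ((4.5,19),(58,67),(69,80)):
    q,m=slab(c,451,-255,70,z0,z1); print(rect(q[:,:2]),len(q))
E
```

```text
t: 29.9
eef_pos: [446.6, -142.4, 146.9]
tool_rot: [0.751, 0.66, -0.0, -0.001]
wrist_force: [0.3, 0.1, -1.5]
grip_width: 32.1
grasp_force: 44.8
t: 30.78
eef_pos: [453.2, -254.5, 148.5]
tool_rot: [0.751, 0.661, 0.0, -0.0]
wrist_force: [-0.5, -0.8, -1.0]
grip_width: 32.2
grasp_force: 44.8
tool axes c (0.7,-0.0) size 34.0x32.3 long-yaw -89.9 height over TCP [21.2 25.2 26.4] 4892
t 30.82 [ 453.2 -254.7  148.5] w 31.8
t 30.82 shift [-1.4 -0.7 48.9] dist 49 turn [0.  0.  0.1]
c (451.1,-255.0) size 100.1x83.4 long-yaw -7.3 3855
c (452.3,-255.7) size 64.1x47.4 long-yaw -7.4 2500
c (452.2,-250.9) size 39.9x29.4 long-yaw -4.3 713
```

```bash
python3 -m inch '{"series": [[[-1.8,-0.7,15,0,0,0,28],[-1.8,-0.7,28,0,0,0,28],[-1.8,-0.7,36,0,0,0,28],[-1.8,-0.7,40,0,0,0,28],[-1.8,-0.7,42,0,0,0,28],[-1.8,-0.7,44,0,0,0,28],[-1.8,-0.7,46,0,0,0,28],[-1.8,-0.7,46,0,0,0,28]]]}'
python3 -m inch '{"series": [[[0,0,1,0,0,0,28],[0,0,2,0,0,0,28],[0,0,3,0,0,0,28],[0,0,3,0,0,0,28]]]}'
python3 go.py 452.3 -256 99.6 82.6
```

```text
t: 31.82
eef_pos: [452.2, -257.3, 102.4]
tool_rot: [0.751, 0.66, -0.0, 0.0]
wrist_force: [-0.3, 0.2, -0.9]
grip_width: 32.0
grasp_force: 44.8
t: 32.33
eef_pos: [452.2, -257.3, 99.6]
tool_rot: [0.751, 0.66, -0.0, 0.0]
wrist_force: [-0.3, -0.1, 0.3]
grip_width: 31.9
grasp_force: 45.0
t 32.33 shift [ 1.3 -0.1 -0. ] dist 1 turn [0. 0. 0.]
```

```bash
python3 -m inch '{"series": [[[0.7,0,0.5,0,0,0,28],[0.7,0,1,0,0,0,28],[0.7,0,1,0,0,0,28]]]}'
python3 held.py 17 30 17
```

```text
t: 32.7
eef_pos: [452.3, -257.2, 99.4]
tool_rot: [0.751, 0.66, -0.0, 0.001]
wrist_force: [-3.4, -1.1, 6.5]
grip_width: 32.0
grasp_force: 45.7
tool axes c (0.4,0.0) size 34.0x32.2 long-yaw 89.9 height over TCP [21.3 25.3 26.4] 4895
t 32.75 [ 452.3 -257.2   99.4] w 32.0
```

Seated. Release, rise, check, and go on to the cap.

```bash
python3 -m inch '{"series": [[[0,0,-0.8,0,0,0,34],[0,0,-0.8,0,0,0,40],[0,0,-0.8,0,0,0,50],[0,0,-0.8,0,0,0,62],[0,0,-10,0,0,0,65],[0,0,-50,0,0,0,65],[0,0,-90,0,0,0,65],[0,0,-120,0,0,0,65]]]}'
python3 - <<'E'
from h import *
c=cap("wrist"); 
for z0,z1 in ((119,131),(69,80),(4.5,19)):
    q,m=slab(c,451,-255,70,z0,z1); print(rect(q[:,:2]),cv2.minEnclosingCircle(q[:,:2].astype(np.float32)),np.median(q[:,2]),len(q))
E
python3 go.py 625 -115 150 82.6
```

```text
t: 33.75
eef_pos: [452.7, -256.9, 220.9]
tool_rot: [0.751, 0.66, 0.0, 0.001]
wrist_force: [0.2, -0.7, -0.0]
grip_width: 64.7
grasp_force: 0.0
c (453.0,-257.0) size 32.2x31.4 long-yaw 7.3 ((453.1377258300781, -257.40631103515625), 16.413291931152344) 124.80533775456706 1199
c (452.2,-249.1) size 39.1x25.3 long-yaw 1.1 ((452.390869140625, -255.76541137695312), 19.739280700683594) 74.21634998192354 338
c (451.1,-255.3) size 100.0x83.2 long-yaw -7.5 ((451.3692626953125, -254.96084594726562), 63.97565460205078) 13.343493097710791 2617
t 33.80 shift [164.  150.7  75. ] dist 235 turn [0.4 0.2 0. ]
```

```bash
python3 -m inch '{"series": [[[42,38,0,0,0,0,70],[84,76,10,0,0,0,70],[125,115,40,0,0,0,70],[164,151,60,0,0,0,70],[164,151,75,0,0,0,70],[164,151,75,0,0,0,70],[164,151,75,0,0,0,70],[164,151,75,0,0,0,70]]]}'
python3 - <<'E'
from h import *
c=cap("wrist"); cv2.imwrite("pics/w6.png",c["frame"])
q,m=slab(c,627,-86,40,9,20); print(rect(q[:,:2]),cv2.minEnclosingCircle(q[:,:2].astype(np.float32)),np.median(q[:,2]),len(q))
E
python3 go.py 627 -86 8 82.6
```

```text
t: 34.8
eef_pos: [623.0, -114.6, 144.9]
tool_rot: [0.752, 0.66, 0.0, 0.001]
wrist_force: [0.3, -0.0, 0.4]
grip_width: 70.0
grasp_force: 0.0
c (626.6,-87.7) size 43.5x43.3 long-yaw 31.2 ((626.5234985351562, -88.02336120605469), 22.367082595825195) 14.654431834622045 1872
t 34.85 shift [ 2.880e+01 -1.000e-01  1.368e+02] dist 140 turn [ 0.1  0.  -0.1]
```

View pics/w6.png

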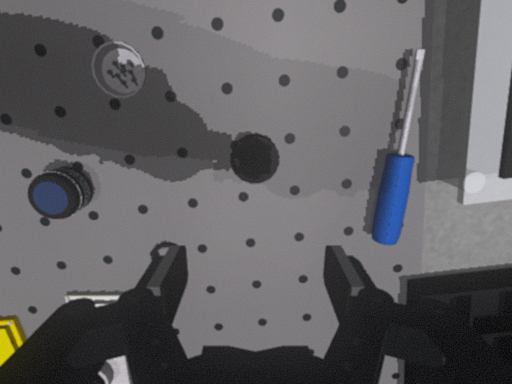

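The cap is at (254,158), plain black without glass. The dish and short lens are well clear.

```bash
python3 -m inch '{"series": [[[27,-0.4,40,0,0,0,70],[27,-0.4,80,0,0,0,70],[27,-0.4,105,0,0,0,70],[27,-0.4,120,0,0,0,70],[27,-0.4,128,0,0,0,70],[27,-0.4,130,0,0,0,70],[27,-0.4,130,0,0,0,70],[27,-0.4,130,0,0,0,70]]]}'
python3 go.py 626.5 -87.8 11 82.6
python3 held.py -4 6 33
```

```text
t: 35.85
eef_pos: [626.8, -86.7, 14.3]
tool_rot: [0.751, 0.66, 0.0, 0.001]
wrist_force: [0.8, -0.2, 0.1]
grip_width: 69.9
grasp_force: 0.0
t 35.85 shift [-1.1 -0.2  3.3] dist 3 turn [0.1 0.  0. ]
tool axes c (-1.0,-0.4) size 43.9x43.7 long-yaw -86.1 height over TCP [-0.5  0.5  1.2] 5347
t 35.90 [626.8 -86.7  14.2] w 69.7
```

```bash
python3 -m inch '{"series": [[[-1,-0.3,3.3,0,0,0,62],[-1,-0.3,3.3,0,0,0,54],[-1,-0.3,3.3,0,0,0,48],[-1,-0.3,3.3,0,0,0,44],[-1,-0.3,3.3,0,0,0,41],[-1,-0.3,3.3,0,0,0,39],[-1,-0.3,3.3,0,0,0,39],[-1,-0.3,3.3,0,0,0,39]]]}' 30
python3 -m inch '{"series": [[[0,0,-10,0,0,0,39],[0,0,-50,0,0,0,39],[0,0,-100,0,0,0,39],[0,0,-155,0,0,0,39],[0,0,-165,0,0,0,39],[0,0,-165,0,0,0,39],[0,0,-165,0,0,0,39]]]}'
python3 held.py -2 8 21
python3 go.py 453 -257.2 160 82.6
```

```text
t: 36.9
eef_pos: [625.9, -87.5, 10.3]
tool_rot: [0.751, 0.66, 0.0, 0.0]
wrist_force: [-0.7, 1.2, 3.9]
grip_width: 42.5
grasp_force: 30.7
t: 37.78
eef_pos: [624.6, -87.1, 173.0]
tool_rot: [0.751, 0.66, -0.001, -0.001]
wrist_force: [0.1, -0.1, -0.6]
grip_width: 42.7
grasp_force: 30.6
tool axes c (-0.0,0.0) size 44.2x41.9 long-yaw -0.1 height over TCP [3.4 4.5 5.3] 5818
t 37.83 [624.5 -87.1 172.8] w 43.2
t 37.83 shift [-190.7 -148.2   13.3] dist 242 turn [-0.2 -0.   0. ]
```

View pics/held.png

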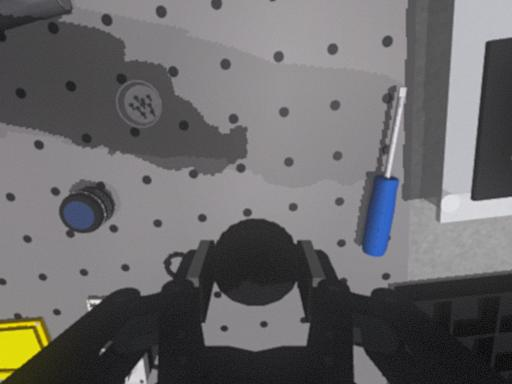

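The cap is held level. Carry it over the lens.

```bash
python3 -m inch '{"series": [[[-15,-12,0,0,0,0,39],[-50,-39,0,0,0,0,39],[-90,-70,0,0,0,0,39],[-130,-101,0,0,0,0,39],[-165,-128,0,0,0,0,39],[-183,-142,5,0,0,0,39],[-191,-148,10,0,0,0,39],[-191,-148,13,0,0,0,39]]]}'
python3 -m inch '{"series": [[[0,0,0,0,0,0,39],[0,0,0,0,0,0,39],[0,0,0,0,0,0,39]]]}'
python3 held.py -2 8 21;python3 go.py 453 -257.2 123.3 82.6;  python3 - <<'E'
from h import *
c=dict(np.load("held.npz"))
for z0,z1 in ((4.5,19),(58,67)):
    q,m=slab(c,451,-255,70,z0,z1); print(rect(q[:,:2]),len(q))
E
```

```text
t: 38.83
eef_pos: [453.6, -258.0, 161.3]
tool_rot: [0.752, 0.66, -0.0, -0.001]
wrist_force: [0.5, 0.1, -0.9]
grip_width: 42.7
grasp_force: 30.6
t: 39.2
eef_pos: [455.0, -257.4, 162.2]
tool_rot: [0.751, 0.661, 0.0, 0.0]
wrist_force: [-0.4, 0.2, -0.2]
grip_width: 42.6
grasp_force: 30.6
tool axes c (-0.1,-0.0) size 44.5x42.0 long-yaw -0.1 height over TCP [3.3 4.3 5.1] 5826
t 39.25 [ 454.9 -257.5  162.2] w 42.6
t 39.25 shift [ 0.  -1.9 38.9] dist 39 turn [0.  0.  0.1]
c (451.2,-254.8) size 100.5x83.2 long-yaw -7.2 3585
c (452.4,-255.8) size 64.1x47.5 long-yaw -7.1 2233
```

```bash
python3 -m inch '{"series": [[[0.6,-1.9,8,0,0,0,39],[0.6,-1.9,16,0,0,0,39],[0.6,-1.9,22,0,0,0,39],[0.6,-1.9,26,0,0,0,39],[0.6,-1.9,26,0,0,0,39],[0.6,-1.9,26,0,0,0,39]]]}'
python3 go.py 453 -257.2 123.3 82.6
```

```text
t: 40.0
eef_pos: [452.8, -257.2, 136.2]
tool_rot: [0.751, 0.66, 0.0, 0.0]
wrist_force: [-1.2, -0.1, 0.5]
grip_width: 42.7
grasp_force: 30.6
t 40.00 shift [ 0.   0.2 12.9] dist 13 turn [0. 0. 0.]
```

```bash
python3 -m inch '{"series": [[[0,0.2,2,0,0,0,39],[0,0.2,4,0,0,0,39],[0,0.2,6,0,0,0,39],[0,0.2,8,0,0,0,39],[0,0.2,9.5,0,0,0,39],[0,0.2,11,0,0,0,39],[0,0.2,12.5,0,0,0,39],[0,0.2,12.5,0,0,0,39]]]}'
python3 go.py 453 -257.2 123.3 82.6
```

```text
t: 41.0
eef_pos: [452.8, -257.0, 123.5]
tool_rot: [0.751, 0.66, -0.0, -0.0]
wrist_force: [0.4, -0.4, 0.2]
grip_width: 43.0
grasp_force: 30.7
t 41.00 shift [-0.1  0.2  0.2] dist 0 turn [-0.  0.  0.]
```

```bash
python3 -m inch '{"series": [[[0,0,0.5,0,0,0,39],[0,0,1,0,0,0,39],[0,0,1.3,0,0,0,39],[0,0,1.3,0,0,0,39]]]}'
python3 held.py -2 8 21
```

```text
t: 41.5
eef_pos: [453.0, -257.2, 123.2]
tool_rot: [0.751, 0.66, 0.0, 0.001]
wrist_force: [-1.7, 1.3, 6.9]
grip_width: 42.5
grasp_force: 31.2
tool axes c (-0.2,-0.0) size 44.7x41.9 long-yaw -0.0 height over TCP [3.3 4.4 5.2] 5815
t 41.55 [ 453.  -257.2  123.2] w 42.6
```

Contact at the expected height, so the cap's home. Release and check.

```bash
python3 -m inch '{"series": [[[0,0,-0.9,0,0,0,44],[0,0,-0.9,0,0,0,50],[0,0,-0.9,0,0,0,60],[0,0,-0.9,0,0,0,70],[0,0,-15,0,0,0,75],[0,0,-60,0,0,0,75],[0,0,-110,0,0,0,75],[0,0,-110,0,0,0,75]]]}'
python3 - <<'E'
from h import *
c=cap("wrist")
for z0,z1 in ((121,134),(58,67),(4.5,19)):
    q,m=slab(c,451,-255,70,z0,z1); print(rect(q[:,:2]),np.percentile(q[:,2],[5,50,95]).round(1),len(q))
s=cap("scene")["frame"]; d=cap("side")["frame"]
o=np.hstack([cv2.resize(s[120:300,60:300],(400,300)),cv2.resize(d[90:240,170:370],(400,300))]); o=np.vstack([o,cv2.resize(s[130:280,160:360],(400,300)).repeat(1,0).copy().__class__((300,400,3),np.uint8).repeat(2,1)*0+np.hstack([cv2.resize(s,(400,300)),cv2.resize(c["frame"],(400,300))])])
cv2.imwrite("pics/fin.png",o)
E
```

```text
t: 42.55
eef_pos: [455.0, -258.7, 237.7]
tool_rot: [0.751, 0.66, 0.001, 0.005]
wrist_force: [-0.1, 0.2, -0.3]
grip_width: 75.0
grasp_force: 0.0
c (453.4,-256.9) size 43.7x43.6 long-yaw 43.4 [126.  127.6 128.8] 2017
c (452.3,-255.6) size 64.1x47.2 long-yaw -7.8 [61.2 62.5 63.7] 1137
c (451.2,-255.4) size 100.1x84.0 long-yaw -7.3 [ 7.1 13.1 15.4] 2469
```

View pics/fin.png

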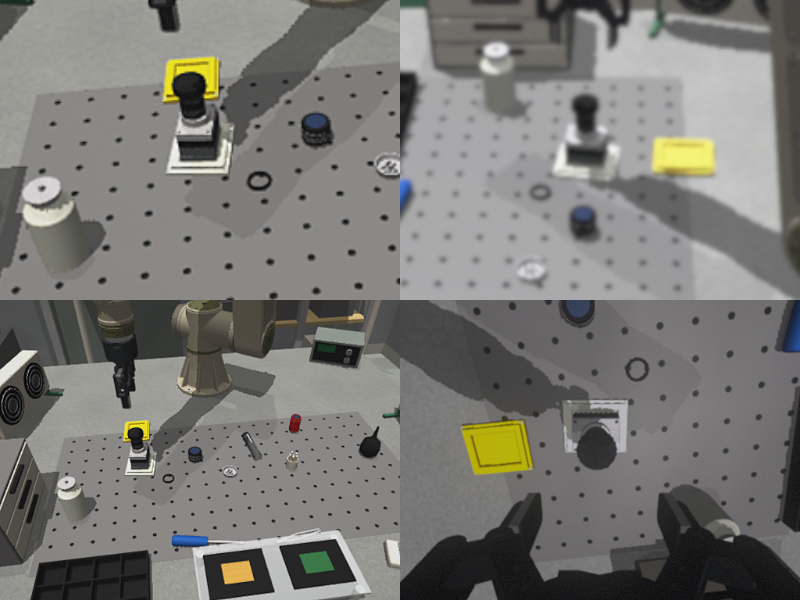

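The stack stands straight in the white nest, with the cap on top at z=127. Everything else is where it was and the gripper is clear.

```bash
python3 -m inch '{"series": [[[0,0,0,0,0,0,75],[0,0,0,0,0,0,75],[0,0,0,0,0,0,75],[0,0,0,0,0,0,75]]]}' && python3 -c "
from station import robot; print(robot.finish_job())"
```

```text
t: 43.2
eef_pos: [452.8, -257.0, 232.0]
tool_rot: [0.751, 0.66, -0.0, -0.0]
wrist_force: [0.6, -0.0, -0.6]
grip_width: 74.9
grasp_force: 0.0
the job is handed in; nothing more can be done
None
```

The camera is fully assembled in the white nest (housing, carrier, front plate, tall lens, cap), each part lowered until it met firm contact and then released; I handed it in at about 43 s.

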